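# Index the test-puck carousel and lock it with its pin

### The arm

A 7-joint arm with a two-finger parallel gripper is mounted at the origin on a cart in front of the work surface, level with it; the furniture and walls round the work are solid. World frame = base frame: x ahead of the robot, y to its left, z up, the work surface at z = 0. Lengths are in mm, angles in rad, forces in N, time in s.
With the tool pointing down it reaches from about 425 to 875 mm from the base axis. Payload 9.9 kg.
Tool frame: the origin (TCP) lies midway between the tips of the shut fingers; the grasp point (between the pads) lies 19 mm behind it; z points along the fingers, y is the direction in which the jaws open and shut (so a half turn about z gives the same grasp; the last joint's range is limited). The gripper opens to 85 mm and grips with 20 to 120 N. Pads are 22 mm wide; open, the fingers measure 114 mm over their backs; the gripper's body (76 mm by 85 mm) begins 54 mm behind the grasp point. The pads swing forward as they close: fully open they stand 13 mm farther back than shut.
Start: joints at [-1.295, 0.576, 0.025, 1.437, -0.015, 1.129, -0.057], TCP at [237.652, 631.784, 231.289] pointing down, gripper open.
Joint ranges: [-2.76, 2.76], [-0.34, 2.15], [-1.52, 1.57], [0.19, 2.46], [-1.09, 4.23], [0.17, 1.99], [-2.82, 2.82]. Speed limits (rad/s): [2.22, 2.22, 3.01, 3.01, 3.14, 3.14, 3.14].

### API

Orientations are given as a unit quaternion [x, y, z, w].
In Python, from plant import manip, eyes gives the robot as it stands.
- The arm moves only by the shell command python3 -m jog 'ROWS' [OPENING]. ROWS is JSON, a list of rows, each a list of 6 numbers: the shift along the world's x, y, z in units of 25 mm (1.0 is 25 mm), then the turn, a rotation vector about the world's x, y, z in degrees. In form: [[dx, dy, dz, rx, ry, rz], ...]. A call has exactly 8 rows; each row shifts and turns the commanded pose from where the row before left it; what a row does not reach is not made up. A row lasts 1/10 s, in which the tool goes at most 50 mm and 8.59 degrees, less where a joint would pass 70% of its speed; a pose out of reach is approached as far as the arm can. A call is refused whole if a number of a shift passes 1 or a number of a turn 8.59, either way. A call with a gripper value outside its range is refused whole. OPENING is the opening, from 0 (shut) to 1 (fully open), set as the call begins (- or left out, the last holds). The fingers move at their own pace and stop on an object; the grip force is fixed at half the most. Time passes only in rows, so rows that do not move let the fingers close, or fill a call up. It gives the time, the measured TCP pose, the force and the opening at its end, in the units of the state.
- manip.get_state(): the state, without advancing time (a new reading comes with each control period).
- eyes.camera(name): name is "scene" or "top"; returns a dict with "frame" (420x560x3 uint8, blue, green, red), "z_map" (420x560 float32, mm along the optical axis (not along the pixel's ray), 0 where there is no reading), "mtx" (3x3 intrinsics, pixels), "R" (3x3) and "t" (3): a world point X has camera coordinates R X + t. Camera axes: x right, y down, z forward; pixel columns grow to the right and rows downward; lengths in mm; the calibration is good to about 2 mm. A picture is of the moment at which its call begins.
- manip.close_job(): hands the job in, once; it reports no verdict.
The state is a dict: "time_s": time; "joint_positions": joint angles; "qvel": joint speeds; "joint_torque": joint torques, N m; "position": TCP position; "tool_rot": TCP orientation; "ft_force": force on the tool from outside, world axes, zero at the start; "ft_torque": the same for the moment, N m; "opening": opening from 0.0 (shut) to 1.0 (fully open).
Only numpy, scipy, OpenCV 4.12 (cv2) and the standard library are available. Lean on these libraries where they do the work, as an engineer would, in place of code of your own. Each camera call takes 0.05 s, during which the arm holds its last target.

### The job

Put the index pin from the wooden block into the bore of the test-puck carousel's wheel and, with the pin as the handle, turn the wheel until the empty cup shows in the pouring window. Then feel for the hidden slot there with light pressure on the pin and press the pin fully home, flange down on the wheel's arm, so that the wheel is locked with the empty cup in the window; let go. Be gentle: never ram the pin on the ring under the wheel or strain it sideways, and leave the other things on the bench where they are.

Things in the scene. Friction and masses are not known exactly. Their poses are not given: they have to be found in the camera images.
- axle (a point): centre of the carousel, on its upright axle at the top face (z = 30 mm) of the grey wheel; x axis points away from the window. The wheel, 194 mm across, turns endlessly either way on a round grey base fixed to the bench; dry friction about 0.08 N m. Two parts stand higher: the arm with the bore (64 x 28 mm, top at z = 46 mm) and a hub cap (z = 53 mm)
- window (a point): centre of the oblong pouring window (60 mm along the wheel's turning, 42 mm across) in the flat steel shield over one side of the tray, 74 mm from the axle; the point lies at cup-rim height under the window. Shield: 86 mm wide, from 47 to 120 mm from the axle, top at z = 61 mm with its screws
- empty_cup (a point): centre of the mouth (25 mm) of the one hollow cup. The tray on the wheel has six dark steel cups (29 mm across, rims at z = 50 mm, 74 mm from the axle, 60 degrees apart); five are filled nearly level with cured cream pucks. The tray was laid on by hand, up to 0.14 rad off, so with this cup dead centre in the window the slot can be 6 mm to one side of the pin; find it by feel
- bore (a point): centre of the top of the bore (13 mm wide, 24 mm long, plain edge) in the wheel's steel arm, z = 46 mm, 41 mm from the axle; turns with the wheel and passes 1 to 2 mm inside the shield's edge. The pin dropped in here turns the wheel. Seen from above, the bore is 120 degrees ahead (counter-clockwise) of the empty cup
- index_ring (a point): centre of the steel index ring's top face (z = 20 mm) on the base, hidden under the wheel. It has six radial slots 13 mm wide and 10 mm deep, every 60 degrees; in them the pin's tip locks the wheel. The one wanted lies 120 degrees (counter-clockwise) ahead of the window; x axis as at axle
- pin_grip (a point): middle of the knurled dark steel knob (24 mm across, 20 mm high) of the index pin (130 g); flange (20 mm) underside 33 mm and tip 68 mm below. It stands upright in one hole of the wooden block, flange on the block. In the bore this point is 42 mm above the bore's top while the tip rides on the ring between slots, 33 mm when the tip is in a slot and the flange down on the arm
- pin_tip (a point): centre of the lower end of the index pin's 12 mm shank (35 mm long, 0.5 mm chamfer). In a slot it locks the wheel but for about 1 mm of play either way; while it is pressed sideways it hangs by friction. Lifted 4 mm or more off the ring it clears the slots while the wheel is turned
- pin: the index pin: origin at its tip, z axis from the tip to the knob; neck 10 mm across between flange and knob
- wheel: the wheel with arm and tray; origin on the axle at bench level, turns about its z axis
- awl_grip (a point): middle of the pear-shaped wooden handle (19 mm across) of a scribing awl, which stands in the other hole of the block, 50 mm from the pin; not needed
- tool_block: fixed wooden block, 100 x 50 x 44 mm, long side along its x axis, with two holes 14 mm wide at 25 mm either side of its middle; origin under its middle, on the bench
- mixing_cup: bystander: clear plastic mixing cup, 68 mm across, 85 mm high, standing left of the carousel
- tip_bottle: bystander: small bottle with a nozzle, 40 mm across, 120 mm high
- pen: bystander: marker pen, 135 mm long
- rig: the carousel's fixed base (184 mm across) with index ring and shield; origin on the axle at bench level, x axis pointing away from the window
Mind the look-alikes: they are no part of the job. What is shaped like the pin but green or purple is not meant.

How it is judged:
By the outcome, as a careful person would: the job done as asked, in the order asked, and still so for the second after the job is handed in, with the robot touching nothing.
It also fails if it takes over 61 s, if anything falls off the work surface, if the arm or the gripper's body presses on something with over 40 N, if the wrist force passes 120 N, or if a joint passes its speed limit or range.

## Working session

There is one attempt and no reset: what is moved stays moved. The work goes in short steps, Python scripts to look and compute and a shell command to move; the robot and the scene stay as the last step left them, time stands still between calls to the robot, and variables do not carry over. Pictures are saved under pics/ and viewed, and the job is handed in when it is done.

```bash
ls; mkdir -p pics
cat > h.py <<'E'
import numpy as np,cv2
from plant import manip,eyes
def snap(n,f=None):
    c=eyes.camera(n)
    np.savez(f'{n}.npz',**{k:np.asarray(v) for k,v in c.items()})
    if f: cv2.imwrite(f'pics/{f}.png',c['frame'])
    return c
def load(n): return dict(np.load(f'{n}.npz'))
def ray(c,u,v,z):
    R,t,K=c['R'],c['t'],c['mtx']
    d=R.T@np.linalg.inv(K)@np.array([u,v,1.]); o=-R.T@t
    return o+d*(z-o[2])/d[2]
def proj(c,X):
    p=c['mtx']@(c['R']@np.asarray(X,float)+c['t']); return p[:2]/p[2]
def zpt(c,u,v):
    z=c['z_map'][int(v),int(u)]
    return c['R'].T@(np.linalg.inv(c['mtx'])@np.array([u,v,1.])*z-c['t'])
E
python3 - <<'E'
from h import *
for n in('scene','top'):
    c=snap(n,n+'0'); print(n,-c['R'].T@c['t'],c['mtx'][0,0],c['R'][2])
s=manip.get_state();print(s)
E
```

```text
pics
scene [ 146.58859666 -790.76174126  771.14750136] 445.10119943982636 [ 0.38023092  0.61818701 -0.68794568]
top [ 326.4102307  -205.31564889 1078.84558983] 450.8876771140322 [ 0.19615489  0.02581992 -0.98023293]
{'time_s': 0.1, 'joint_positions': array([-1.29476554,  0.57643838,  0.02483313,  1.43780225, -0.01499237,
        1.12899552, -0.0565443 ]), 'qvel': array([-6.53862752e-05,  6.98992911e-05, -2.89335015e-04, -4.55143269e-04,
       -7.41936931e-04, -8.80686333e-04,  1.91574826e-04]), 'joint_torque': array([ 5.82789842e-03, -7.67298675e+01,  2.25783750e+00, -2.86607730e+01,
        1.58400019e-02,  8.66358314e-03,  3.68441491e-06]), 'position': array([237.52681299, 631.40774902, 230.54273176]), 'tool_rot': array([ 1.78944469e-01,  9.83858905e-01, -7.23433964e-04, -9.43816419e-05]), 'ft_force': array([ 0.43957918, -0.05309579,  0.19934775]), 'ft_torque': array([ 0.04862819,  0.01001062, -0.01218097]), 'opening': 0.9978187950699177}
```

View pics/scene0.png

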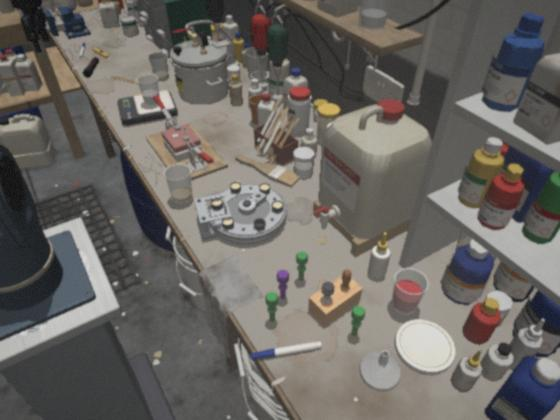

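View pics/top0.png

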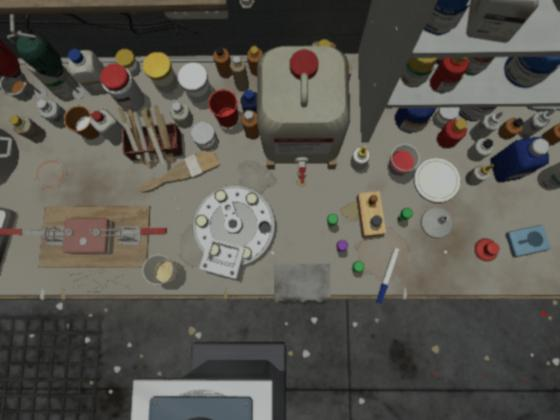

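Run:
```python
from h import *
c=load('top');f=c['frame']
cv2.imwrite('pics/t_car.png',cv2.resize(f[175:285,180:290],None,fx=5.4,fy=5.4,interpolation=2))
cv2.imwrite('pics/t_blk.png',cv2.resize(f[180:250,320:420],None,fx=7,fy=7,interpolation=2))
c=load('scene');f=c['frame']
cv2.imwrite('pics/s_both.png',cv2.resize(f[165:345,180:390],None,fx=3.3,fy=3.3,interpolation=2))
```

```text
(no output)
```

View pics/t_car.png

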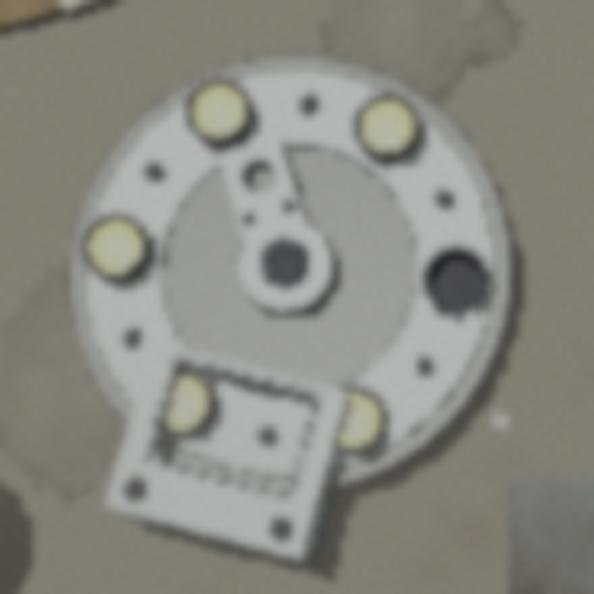

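View pics/t_blk.png

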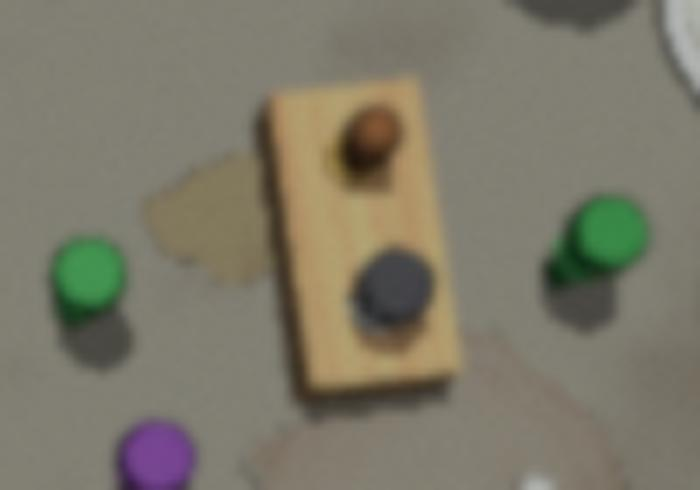

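View pics/s_both.png

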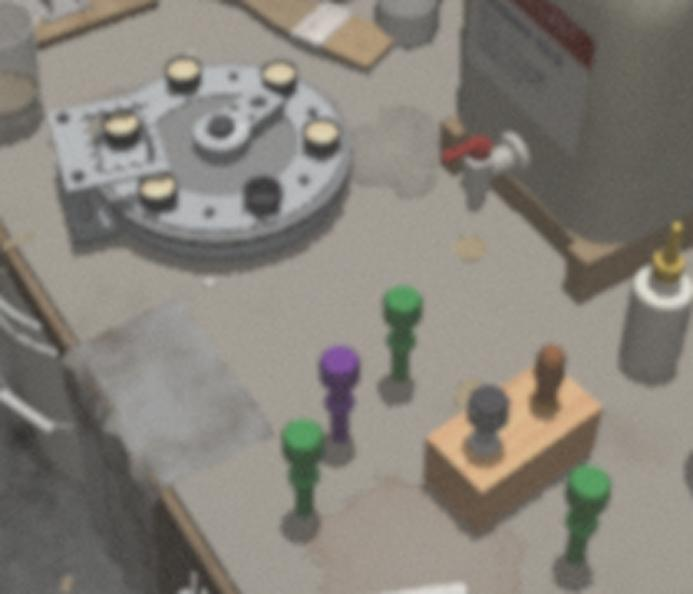

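```bash
cat > car.py <<'E'
from h import *
def cups(c):
    hsv=cv2.cvtColor(c['frame'],cv2.COLOR_BGR2HSV)
    m=((hsv[...,0]>15)&(hsv[...,0]<40)&(hsv[...,1]>45)&(hsv[...,2]>165)).astype(np.uint8)
    n,l,s,ce=cv2.connectedComponentsWithStats(m)
    return [(ce[i],s[i,4]) for i in range(1,n)]
E
python3 - <<'E'
from car import *
c=load('top')
def cr(u,v):return 180+(u+.5)/5.4-.5,175+(v+.5)/5.4-.5
for ce,a in cups(c):
    if 185<ce[0]<280 and 180<ce[1]<275 and a>20: print('puck',ce,a,ray(c,*ce,49.5))
for n,p,z in [('hub',(286,263),53),('empty',(459,285),50),('bore',(258,176),46),('scr1',(135,489),61),('scr2',(281,529),61)]:
    print(n,ray(c,*cr(*p),z))
for n,q in [('shield',[(107,505),(305,558),(345,385),(160,345)]),('win',[(178,362),(318,400),(295,495),(155,455)])]:
    for p in q: print(n,ray(c,*cr(*p),60))
g=cv2.cvtColor(c['frame'],cv2.COLOR_BGR2HSV)
m=(g[...,2]<95)[210:235,360:390].astype(np.uint8)
n,l,s,ce=cv2.connectedComponentsWithStats(m)
for i in range(1,n): print('knob',ce[i]+[360,210],s[i],ray(c,*(ce[i]+[360,210]),87))
def bl(u,v):return 320+(u+.5)/7-.5,180+(v+.5)/7-.5
for p in [(272,97),(417,80),(463,372),(312,390)]: print('blk',ray(c,*bl(*p),44))
print('knob c',ray(c,*bl(396,286),87)); print('awl',ray(c,*bl(375,132),110))
s=load('scene')
def sb(u,v):return 180+(u+.5)/3.3-.5,165+(v+.5)/3.3-.5
print('scene knob top',ray(s,*sb(488,400),87)); print('s hub',ray(s,*sb(221,126),53)); print('s empty',ray(s,*sb(262,190),50)); print('s bore',ray(s,*sb(259,102),46))
print(zpt(c,*bl(396,286)),zpt(c,*cr(286,263)))
E
```

```text
hub [501.44827    -69.06673245  53.        ]
empty [ 492.04095333 -143.17509065   50.        ]
bore [541.05249822 -55.15426661  46.        ]
scr1 [404.56570845  -8.71833957  61.        ]
scr2 [387.84220503 -70.30344071  61.        ]
shield [398.01008925   3.02307587  60.        ]
shield [375.92443818 -80.41988851  60.        ]
shield [448.03126456 -95.97180446  60.        ]
shield [465.31465526 -17.19295063  60.        ]
win [458.0455647  -25.05579345  60.        ]
win [441.73569429 -84.68066507  60.        ]
win [401.98272679 -75.7466269   60.        ]
win [418.8267941  -16.49739549  60.        ]
knob [360.97826087 225.17391304] [ 0  2  4 23 46] [ 490.01341806 -359.48964818   87.        ]
knob [375.61764706 221.38235294] [ 10   6  12  12 102] [ 498.38500668 -392.15388441   87.        ]
knob [381.5 234. ] [20 24  4  1  4] [ 470.06179775 -403.88440527   87.        ]
blk [ 572.63091906 -362.90394511   44.        ]
blk [ 578.16015508 -411.51982249   44.        ]
blk [ 479.23682197 -422.28018409   44.        ]
blk [ 473.4710998  -372.59200417   44.        ]
knob c [ 500.52861291 -393.40443889   87.        ]
awl [ 545.45590544 -384.56722729  110.        ]
scene knob top [ 498.31228179 -394.7641494    87.        ]
s hub [498.40886097 -71.04408859  53.        ]
s empty [ 491.88702797 -142.01557232   50.        ]
s bore [539.0000977  -55.60093014  46.        ]
[ 500.12519828 -392.96865624   89.29800561] [501.49269267 -69.03215402  52.73965202]
```

Run:
```python
from h import *
for n in('top','scene'):
    c=load(n);Z=c['z_map'];v,u=np.nonzero(Z>0)
    P=(np.linalg.inv(c['mtx'])@np.stack([u,v,np.ones_like(u)])*Z[v,u]-c['t'][:,None])
    P=(c['R'].T@P)
    print(n);ys=list(range(600,-600,-100))
    print('      ',ys)
    for x in range(350,850,50):
        print(x,[int(np.max(P[2][(abs(P[0]-x)<25)&(abs(P[1]-y)<50)],initial=-1)) for y in ys])
c=load('top')
for n,p in [('green',(333,219)),('green2',(406,213)),('purple',(342,245)),('green3',(359,267)),('bottle',(361,155))]: print(n,ray(c,*p,78),zpt(c,*p))
```

```text
top
       [600, 500, 400, 300, 200, 100, 0, -100, -200, -300, -400, -500]
350 [-1, 7, 6, 6, 7, 88, 6, 5, 11, 9, 19, 5]
400 [-1, 14, 17, 19, 19, 89, 64, 64, 10, 81, 82, 12]
450 [-1, 84, 98, 75, 89, 102, 64, 64, 34, 82, 45, 18]
500 [-1, 34, 98, 107, 107, 100, 57, 57, 51, 84, 92, 85]
550 [-1, 33, 18, 18, 18, 14, 55, 53, 36, 7, 97, 80]
600 [-1, 35, 6, 7, 15, 19, 53, 44, 110, 6, 80, 82]
650 [-1, 95, 94, 5, 63, 67, 19, 256, 277, 277, 123, 82]
700 [-1, 94, 94, 101, 108, 132, 77, 270, 326, 285, 547, 480]
750 [-1, 104, 106, 107, 142, 146, 95, 271, 323, 317, 531, 518]
800 [0, 6, 268, 335, 135, 94, 93, 269, 317, 309, 460, 457]
scene
       [600, 500, 400, 300, 200, 100, 0, -100, -200, -300, -400, -500]
350 [25, 30, 6, 7, 6, 88, 5, 59, 9, 8, 18, 5]
400 [31, 31, 16, 16, 16, 87, 63, 64, 9, 81, 81, 14]
450 [116, 116, 97, 103, 107, 100, 63, 63, 36, 81, 46, 16]
500 [115, 114, 99, 106, 105, 100, 54, 56, 53, 81, 90, 81]
550 [34, 36, 16, 16, 17, 15, 54, 53, 33, 4, 96, 80]
600 [216, 159, 7, 5, 15, 16, 51, 37, 110, 5, 82, 83]
650 [218, 224, 93, 5, 64, 67, 19, 255, 279, 279, 120, 82]
700 [220, 225, 77, 102, 128, 134, 75, 269, 324, 284, 567, 484]
750 [164, 158, 107, 101, 143, 146, 76, 269, 320, 316, 564, 548]
800 [166, 163, 330, 336, 133, 92, 64, 269, 316, 283, 555, 548]
green [ 505.86141791 -298.75907924   78.        ] [ 506.06704205 -298.8661514    76.85318111]
green2 [ 518.69378848 -462.4880044    78.        ] [ 518.64305601 -462.42015155   78.26406503]
purple [ 447.07914255 -317.31834081   78.        ] [ 447.19015326 -317.42137893   77.07926095]
green3 [ 398.36895828 -353.23949743   78.        ] [ 398.53461211 -353.58002806   75.69598622]
bottle [ 655.68202094 -366.78852445   78.        ] [ 652.73231874 -365.3420085    86.96583469]
```

```bash
python3 -m jog '[[1,-1,0,0,0,-6.4],[1,-1,0,0,0,-6.4],[1,-1,0,0,0,-6.4],[1,-1,0,0,0,-6.4],[1,-1,0,0,0,-6.4],[1,-1,0,0,0,-6.4],[1,-1,0,0,0,-6.4],[1,-1,0,0,0,-6.4]]' 0.5; python3 -m jog '[[0.4,-1,0,0,0,-6.4],[0.4,-1,0,0,0,-6.4],[0.4,-1,0,0,0,-6.4],[0.4,-1,0,0,0,-6.4],[0.4,-1,0,0,0,-6.4],[0.4,-1,0,0,0,-6.4],[0.1,-1,0,0,0,-6.4],[0,-1,0,0,0,-6.4]]'
```

```text
time_s: 0.9
position: [438.3, 430.6, 231.0]
tool_rot: [0.588, 0.809, -0.0, -0.0]
ft_force: [-0.2, -0.5, 0.6]
opening: 0.497
time_s: 1.7
position: [500.4, 230.5, 231.0]
tool_rot: [0.88, 0.475, -0.0, 0.0]
ft_force: [0.2, 0.5, -0.4]
opening: 0.497
```

```bash
python3 -m jog '[[0,-1,0,0,0,-6.4],[0,-1,0,0,0,-6.4],[0,-1,0,0,0,-6.4],[0,-1,0,0,0,-6.4],[0,-1,0,0,0,-6.4],[0,-1,0,0,0,-6.4],[0,-1,0,0,0,-6.4],[0,-1,0,0,0,-6.4]]'; python3 -m jog '[[0,-1,0,0,0,0],[0,-1,0,0,0,0],[0,-1,0,0,0,0],[0,-1,0,0,0,0],[0,-1,0,0,0,0],[0,-1,0,0,0,0],[0,-1,0,0,0,0],[0,-1,0,0,0,0]]';  python3 -m jog '[[0,-1,0,0,0,0],[0,-1,0,0,0,0],[0,-1,0,0,0,0],[0,-1,0,0,0,0],[0,-1,0,0,0,0],[0,-1,0,0,0,0],[0,-1,0,0,0,0],[0,-1,0,0,0,0]]'
python3 - <<'E'
from h import *
snap('scene','scene1');snap('top','top1');print(manip.get_state()['joint_positions'])
E
```

```text
time_s: 2.5
position: [499.8, 30.9, 231.1]
tool_rot: [0.999, 0.048, -0.0, -0.0]
ft_force: [1.3, 0.6, 0.1]
opening: 0.502
time_s: 3.3
position: [499.9, -169.0, 231.1]
tool_rot: [0.999, 0.051, -0.0, -0.0]
ft_force: [-0.9, 0.3, -0.6]
opening: 0.501
time_s: 4.1
position: [500.0, -368.9, 230.9]
tool_rot: [0.999, 0.051, -0.0, -0.0]
ft_force: [0.2, -0.3, -0.0]
opening: 0.494
[ 0.13421447  0.59409618  0.73488649  1.60334546 -0.42947346  1.11180166
 -0.49679867]
```

View pics/scene1.png

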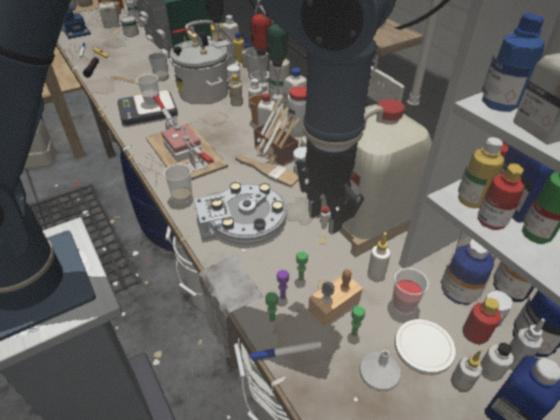

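View pics/top1.png

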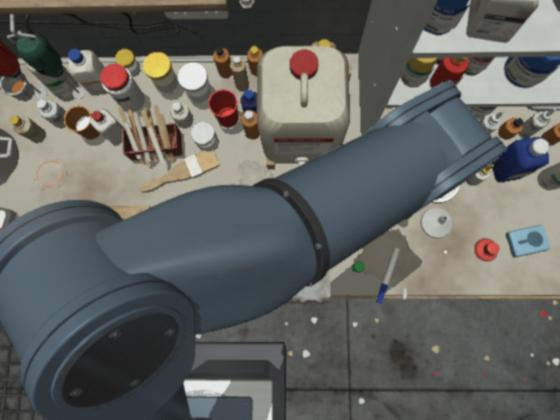

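```bash
python3 - <<'E'
from h import *
c=load('top')
for p in [(440,95),(490,150),(470,120),(400,170),(300,220)]: print(p,zpt(c,*p))
s=load('scene');print(proj(s,(500,-369,231)),proj(s,(500,-394,77)))
for p in [(330,60),(340,130),(335,185)]: print(p,zpt(s,*p))
E
python3 - <<'E'
import cv2
f=cv2.imread('pics/scene1.png')
cv2.imwrite('pics/s1z.png',cv2.resize(f[100:330,250:400],None,fx=2.5,fy=2.5))
E
```

```text
(440, 95) [ 534.2725611  -359.35638484  641.52880944]
(490, 150) [ 474.20915682 -404.74637287  641.93644259]
(470, 120) [ 510.14663744 -391.38070199  632.74956926]
(400, 170) [ 440.92910991 -302.79706163  687.09882442]
(300, 220) [ 386.35788056 -211.82652435  740.91891439]
[325.34380543 223.85253261] [327.63421976 288.41012686]
(330, 60) [ 461.47871368 -395.29521514  543.28258684]
(340, 130) [ 481.34246744 -403.02555317  444.9065105 ]
(335, 185) [ 489.16915701 -395.76780641  341.4919407 ]
```

View pics/s1z.png

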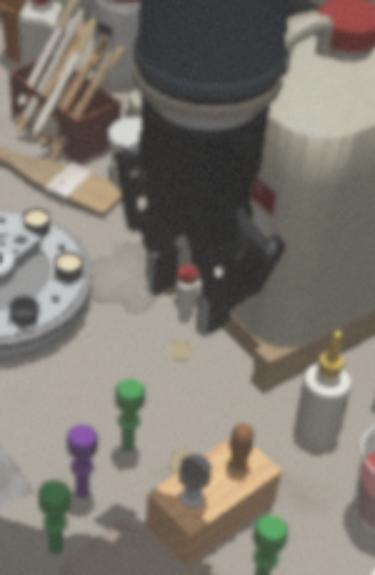

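```bash
python3 -m jog '[[0,-0.5,-0.6,0,0,0],[0,-0.5,-0.8,0,0,0],[0,0,-0.9,0,0,0],[0,0,-0.9,0,0,0],[0,0,-0.8,0,0,0],[0,0,-0.6,0,0,0],[0,0,-0.4,0,0,0],[0,0,0,0,0,0]]'
python3 - <<'E'
from h import *
s=snap('scene')
cv2.imwrite('pics/s2z.png',cv2.resize(s['frame'][180:340,250:400],None,fx=4,fy=3.7,interpolation=2))
E
```

```text
time_s: 5.0
position: [499.8, -392.4, 104.8]
tool_rot: [0.999, 0.051, -0.001, -0.001]
ft_force: [-0.2, 0.8, -0.0]
opening: 0.5
```

View pics/s2z.png

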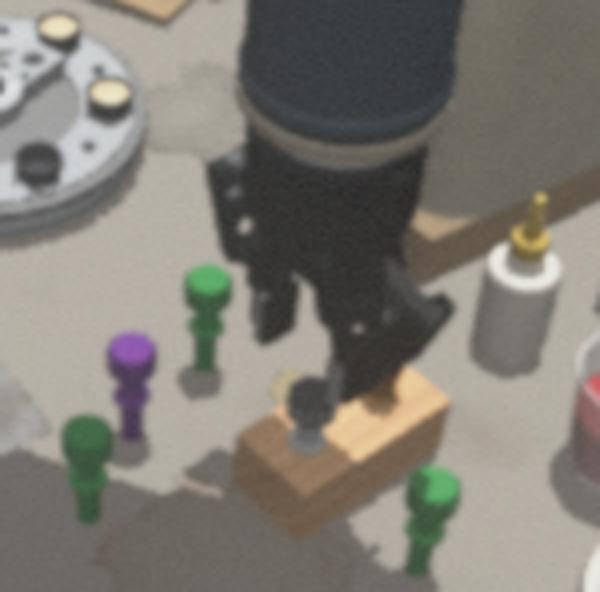

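```bash
python3 -m jog '[[0,-0.06,-0.3,0,0,0],[0,0,-0.4,0,0,0],[0,0,-0.4,0,0,0],[0,0,-0.4,0,0,0],[0,0,-0.3,0,0,0],[0,0,-0.12,0,0,0],[0,0,0,0,0,0],[0,0,0,0,0,0]]'
python3 - <<'E'
from h import *
s=snap('scene')
cv2.imwrite('pics/s3z.png',cv2.resize(s['frame'][200:340,260:400],None,fx=4.2,fy=4.2,interpolation=2))
print(manip.get_state()['ft_force'])
E
```

```text
time_s: 5.85
position: [500.2, -394.9, 58.5]
tool_rot: [0.999, 0.05, 0.0, 0.0]
ft_force: [0.7, 0.1, 0.6]
opening: 0.5
[-1.05829057 -0.37024308 -0.36532906]
```

View pics/s3z.png

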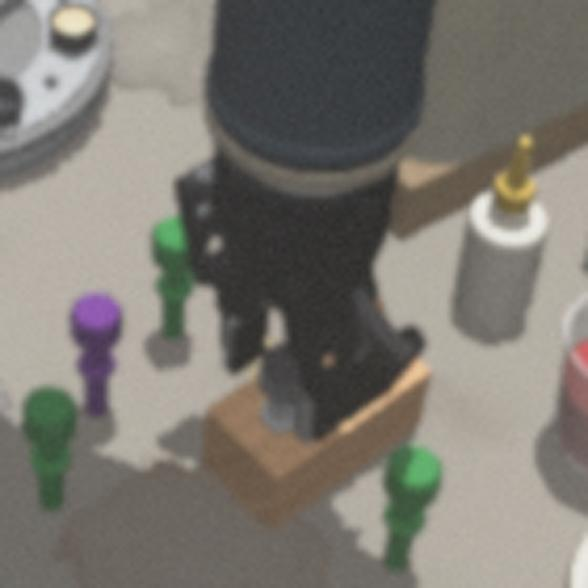

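```bash
python3 -m jog '[[0,0,0,0,0,0],[0,0,0,0,0,0],[0,0,0,0,0,0],[0,0,0,0,0,0],[0,0,0,0,0,0],[0,0,0,0,0,0],[0,0,0,0,0,0],[0,0,0,0,0,0]]' 0.0; python3 -c "
from plant import manip
s=manip.get_state();print(s['ft_force'],s['ft_torque'],s['position'])"
```

```text
time_s: 6.7
position: [500.4, -395.1, 58.9]
tool_rot: [0.999, 0.05, 0.0, 0.0]
ft_force: [-0.1, 0.2, 6.7]
opening: 0.258
[-0.08005553  0.21809475  6.74024777] [-0.06639252  0.04133934 -0.03705845] [ 500.41887198 -395.13593632   58.85036331]
```

```bash
python3 -m jog '[[0,0,0.1,0,0,0],[0,0,0.3,0,0,0],[0,0,0.5,0,0,0],[0,0,0.7,0,0,0],[0,0,0.8,0,0,0],[0,0,0.8,0,0,0],[0,0,0.6,0,0,0],[0,0,0.2,0,0,0]]'
python3 - <<'E'
from h import *
s=snap('scene')
cv2.imwrite('pics/s4z.png',cv2.resize(s['frame'][180:340,250:400],None,fx=4,fy=3.7,interpolation=2))
print(manip.get_state()['ft_force'])
E
```

```text
time_s: 7.5
position: [500.6, -395.3, 160.5]
tool_rot: [0.999, 0.05, 0.001, 0.001]
ft_force: [0.6, -0.2, -1.2]
opening: 0.261
[-0.14010707 -1.19854496 -1.05628598]
```

View pics/s4z.png

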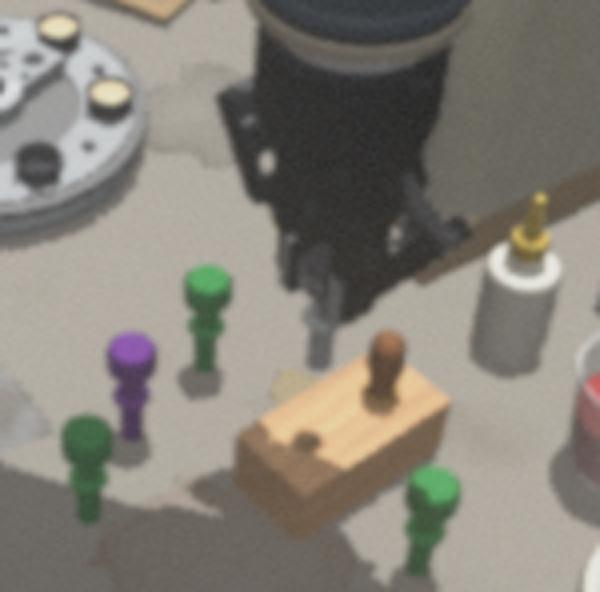

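Run:
```python
from h import *
s=load('scene')
print(ray(s,326.7-.4,298.9-.4,44))
print(proj(s,(500.6,-395.3,110)),'vs 330,278.6', ray(s,329.7,278.3,110),ray(s,329.7,278.3,105))
# refined bore and hub in t0 images
import cv2
c=cv2.imread('pics/scene0.png')
cv2.imwrite('pics/s0car.png',cv2.resize(c[170:250,190:300],None,fx=7,fy=7,interpolation=2))
```

```text
[ 499.90001524 -393.64128198   44.        ]
[329.55698984 277.9918628 ] vs 330,278.6 [ 500.39169133 -396.02861553  110.        ] [ 503.06736577 -393.04340327  105.        ]
```

View pics/s0car.png

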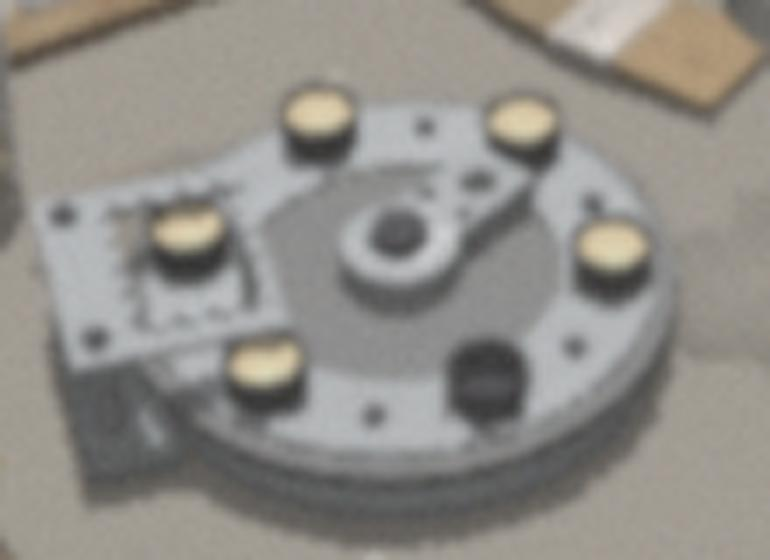

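```bash
cat > fit.py <<'E'
from h import *
from scipy.optimize import least_squares
def pucks(f,box):
    x0,y0,x1,y1=box
    k=6
    im=cv2.resize(f[y0:y1,x0:x1],None,fx=k,fy=k,interpolation=cv2.INTER_CUBIC)
    b,g,r=[im[...,i].astype(int) for i in range(3)]
    m=((r-b>30)&(g>120)).astype(np.uint8)
    n,l,s,ce=cv2.connectedComponentsWithStats(m)
    return [(x0+(ce[i][0]+.5)/k-.5,y0+(ce[i][1]+.5)/k-.5,s[i,4]/k/k,s[i][:4]/k) for i in range(1,n) if s[i,4]>20*k*k]
E
python3 - <<'E'
from fit import *
for nm,box in (('scene',(195,175,295,245)),('top',(185,180,280,275))):
    f=cv2.imread(f'pics/{nm}0.png'); c=load(nm)
    print(nm)
    for p in pucks(f,box): print(np.round(p[:3],2),np.round(p[3],1),np.round(ray(c,p[0],p[1],49.3),2))
E
```

```text
scene
[287.31 178.55 121.5 ] [83.2  0.  16.8  9.7] [634.02 -41.17  49.3 ]
[235.02 185.39  38.39] [36.   8.   9.   5.5] [507.18   6.1   49.3 ]
[264.19 186.59  37.08] [65.3  9.3  8.8  5.3] [567.29 -37.25  49.3 ]
[216.41 202.19  32.72] [17.3 25.3  9.2  4.8] [439.21 -26.29  49.3 ]
[276.94 204.36  40.39] [78.  27.   9.2  5.5] [ 559.55 -111.08   49.3 ]
[227.37 221.24  37.5 ] [28.2 44.2  9.5  5.3] [431.6 -99.5  49.3]
top
```

```bash
sed -i 's/def pucks(f,box):/def pucks(f,box,th=30):/; s/r-b>30/r-b>th/' fit.py
python3 - <<'E'
from fit import *
f=cv2.imread('pics/top0.png'); c=load('top'); print(f[195,220],f[221,201])
def fitw(P):
    P=np.array(P)[:,:2]
    def res(p):
        a=np.arctan2(P[:,1]-p[1],P[:,0]-p[0]); k=np.round((a-p[2])/(np.pi/3)); 
        a=p[2]+k*np.pi/3
        return np.r_[p[0]+74*np.cos(a)-P[:,0],p[1]+74*np.sin(a)-P[:,1]]
    best=min((least_squares(res,[500,-70,t]) for t in np.linspace(0,1,8)),key=lambda r:r.cost)
    return best.x[:2],np.degrees(best.x[2])%60,np.sqrt(2*best.cost/len(P))
P=[]
for p in pucks(f,(185,180,280,275),th=15):
    w=ray(c,p[0],p[1],49.3);print(np.round(p[:3],2),np.round(w,2))
    if 30<p[2]<60:P.append(w)
print('top',fitw([p for p in P if p[0]>460]))
s=load('scene');fs=cv2.imread('pics/scene0.png')
Q=[ray(s,p[0],p[1],49.3) for p in pucks(fs,(195,175,295,245)) if p[2]<60]
print('scene',fitw(Q), fitw(Q[:2]+Q[3:]))
E
```

```text
[165 183 180] [166 182 179]
[219.93 194.56  74.06] [570.83 -37.37  49.3 ]
[251.33 197.39  71.  ] [ 563.5  -111.53   49.3 ]
[200.67 219.97  76.  ] [510.3    6.13  49.3 ]
[214.51 249.33  47.92] [441.6  -28.19  49.3 ]
[246.72 252.49  48.03] [ 434.1  -102.49   49.3 ]Traceback (most recent call last):
  File "<stdin>", line 15, in <module>
  File "<stdin>", line 4, in fitw
IndexError: too many indices for array: array is 1-dimensional, but 2 were indexed
```

```bash
cat >> fit.py <<'E'
def fitw(P):
    P=np.array(P)[:,:2]
    def res(p):
        a=np.arctan2(P[:,1]-p[1],P[:,0]-p[0]); k=np.round((a-p[2])/(np.pi/3)); 
        a=p[2]+k*np.pi/3
        return np.r_[p[0]+74*np.cos(a)-P[:,0],p[1]+74*np.sin(a)-P[:,1]]
    best=min((least_squares(res,[500,-70,t]) for t in np.linspace(0,1,8)),key=lambda r:r.cost)
    return best.x[:2],np.degrees(best.x[2])%60,np.sqrt(2*best.cost/len(P))
E
python3 - <<'E'
from fit import *
f=cv2.imread('pics/top0.png'); c=load('top')
P=[ray(c,p[0],p[1],49.3) for p in pucks(f,(185,180,280,275),th=15)]
print('top',fitw(P[:3]))
s=load('scene');fs=cv2.imread('pics/scene0.png')
Q=[ray(s,p[0],p[1],49.3) for p in pucks(fs,(195,175,295,245)) if p[2]<60]
print('scene',fitw(Q))
def cc(u,v): return 190+(u+.5)/7-.5,170+(v+.5)/7-.5
def ang(a,w): d=w[:2]-a;return np.hypot(*d),np.degrees(np.arctan2(d[1],d[0]))
at=fitw(P[:3])[0]; as_=fitw(Q)[0]
print('bore scene',ang(as_,ray(s,*cc(479,181),46)),'hub',ray(s,*cc(399,231),53))
def cr(u,v):return 180+(u+.5)/5.4-.5,175+(v+.5)/5.4-.5
print('bore top',ang(at,ray(c,*cr(258,176),46)),'hub',ray(c,*cr(286,263),53))
print('win top',ang(at,np.mean([ray(c,*cr(*p),61) for p in [(178,362),(318,400),(295,495),(155,455)]],0)))
print('screw mid top',ang(at,np.mean([ray(c,*cr(*p),61) for p in [(135,489),(281,529)]],0)))
print('screw mid sc',ang(as_,np.mean([ray(s,*cc(*p),61) for p in [(65,215),(97,340)]],0)))
E
```

```text
top (array([503.26170365, -67.91509374]), np.float64(24.32981198059399), np.float64(0.40461838982942766))
scene (array([499.57970091, -68.33966225]), np.float64(24.623348177998665), np.float64(0.7303322267555127))
bore scene (np.float64(41.58343362610187), np.float64(18.725711614754356)) hub [498.76263893 -70.15274481  53.        ]
bore top (np.float64(39.88712652789435), np.float64(18.658295525221753)) hub [501.44827    -69.06673245  53.        ]
win top (np.float64(75.224608803474), np.float64(166.72925760512487))
screw mid top (np.float64(110.76172604356343), np.float64(165.1408216211051))
screw mid sc (np.float64(109.62409011941358), np.float64(165.67294296365887))
```

```bash
python3 -m jog '[[0.1,0.6,0,0,0,0],[0.1,0.9,0,0,0,0],[0.1,1,0,0,0,0],[0.1,1,0,0,0,0],[0.1,1,0,0,0,0],[0.1,1,0,0,0,0],[0.1,1,0,0,0,0],[0.1,1,0,0,0,0]]'; python3 -m jog '[[0.1,1,0,0,0,0],[0.1,1,0,0,0,0],[0.1,1,-0.2,0,0,0],[0.1,1,-0.4,0,0,0],[0.1,1,-0.4,0,0,0],[0.1,0.7,-0.4,0,0,0],[0.1,0.4,-0.4,0,0,0],[0.08,0,0,0,0,0]]'
python3 - <<'E'
from h import *
s=snap('scene')
cv2.imwrite('pics/s5z.png',cv2.resize(s['frame'][150:260,190:310],None,fx=6,fy=5.4,interpolation=2))
st=manip.get_state();print(st['ft_force'],st['position'])
snap('top','top5')
E
```

```text
time_s: 8.35
position: [519.6, -204.7, 157.3]
tool_rot: [0.999, 0.051, -0.001, -0.001]
ft_force: [0.3, 0.6, -1.6]
opening: 0.258
time_s: 9.15
position: [539.0, -53.0, 111.6]
tool_rot: [0.999, 0.052, -0.001, -0.0]
ft_force: [-1.3, -0.7, -2.1]
opening: 0.257
[ 0.51032391 -1.50904342 -2.00541565] [539.67465093 -54.68709179 112.54901314]
```

View pics/s5z.png

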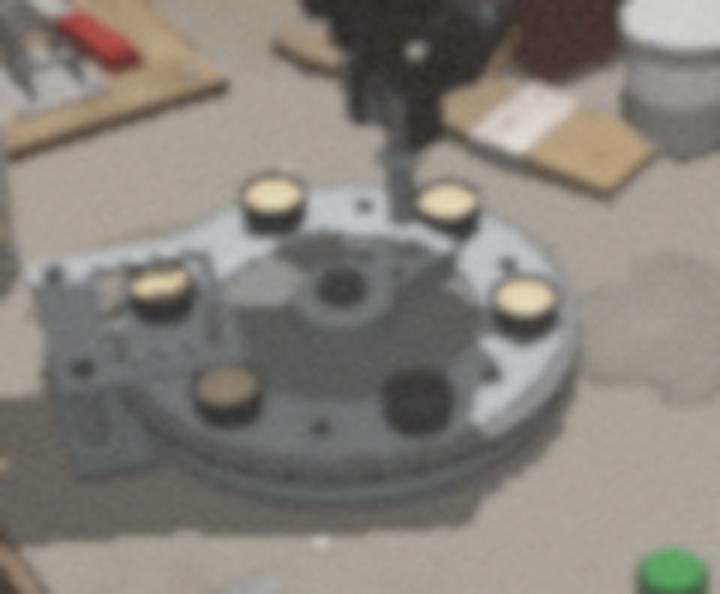

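View pics/top5.png

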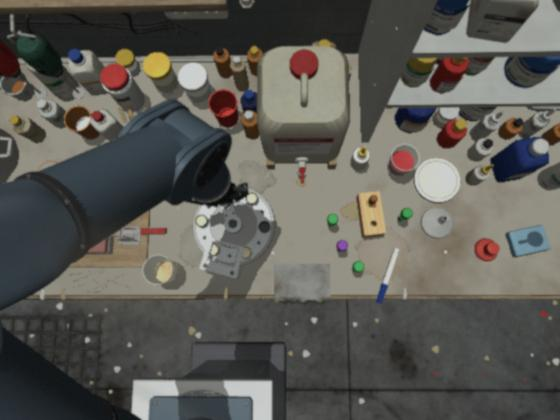

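Run:
```python
from h import *
s=load('scene')
for z in(60,62.6,112): print(z,proj(s,(539.7,-54.7,z)))
print(proj(s,(539,-55,46)))
cv2.imwrite('pics/s6z.png',cv2.resize(s['frame'][170:210,230:285],None,fx=14,fy=14,interpolation=cv2.INTER_CUBIC))
f=cv2.imread('pics/scene0.png')
cv2.imwrite('pics/s6y.png',cv2.resize(f[170:210,230:285],None,fx=14,fy=14,interpolation=cv2.INTER_CUBIC))
```

```text
60 [257.99314964 190.95959062]
62.6 [257.95434531 190.15271932]
112 [257.1921328  174.30378457]
[258.01536415 195.4254959 ]
```

View pics/s6z.png

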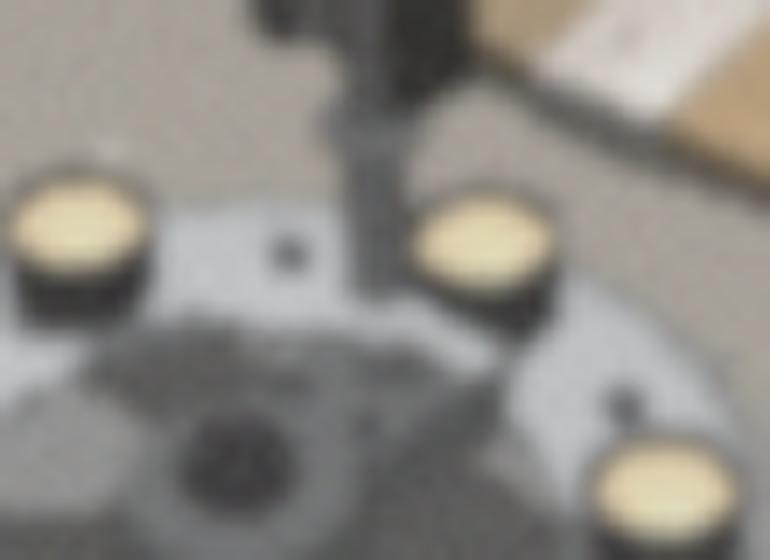

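View pics/s6y.png

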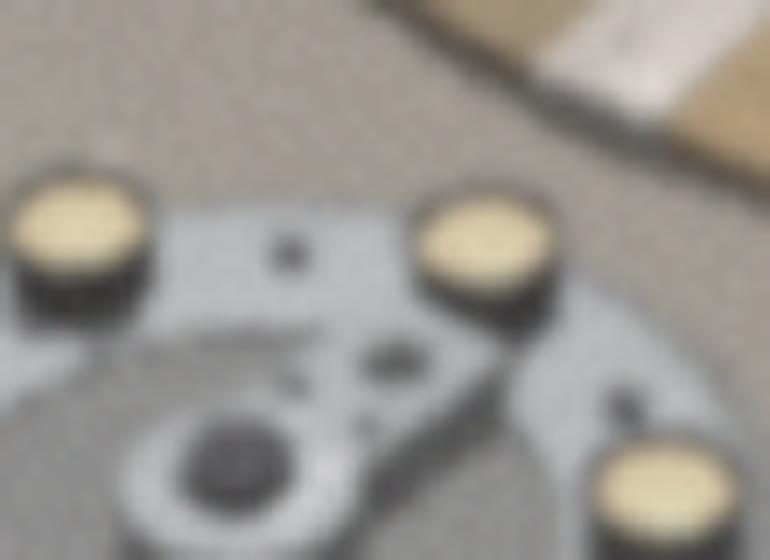

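```bash
cat > look.py <<'E'
from h import *
import sys
st=manip.get_state();print(np.round(st['position'],2),np.round(st['ft_force'],1))
s=snap('scene')
cv2.imwrite(f'pics/{sys.argv[1]}.png',cv2.resize(s['frame'][170:210,230:285],None,fx=14,fy=14,interpolation=cv2.INTER_CUBIC))
g=s['frame'].sum(2).astype(float)/3
for r in (182,184,186,188,189,190,191,192,193): print(r,g[r,250:266].astype(int))
p=st['position'];print(proj(s,p-[0,0,49.9]))
E
python3 look.py s7
```

```text
[539.79 -55.74 113.18] [ 0.5  0.3 -0.3]
182 [160 158 159 159 149 120  99  93  94 104 135 150 152 148 147 147]
184 [164 166 163 161 151 123  99  93  93  92 109 132 146 158 160 159]
186 [166 170 181 187 178 146 109  94  92 101 136 177 196 201 202 202]
188 [122 131 170 190 186 153 113  97  92 101 138 169 190 200 204 204]
189 [160 161 179 191 186 157 117  94  93  93 106 133 158 174 178 178]
190 [187 191 192 191 187 162 128 107 101 103  91  91 103 121 127 126]
191 [196 196 193 193 188 175 151 133 135 137 121  95  80  74  77  74]
192 [186 187 185 184 184 178 172 168 165 168 162 138 112  88  71  63]
193 [158 157 156 156 159 161 168 168 167 170 174 169 154 135 111  91]
[258.18764833 190.16186088]
```

View pics/s7.png

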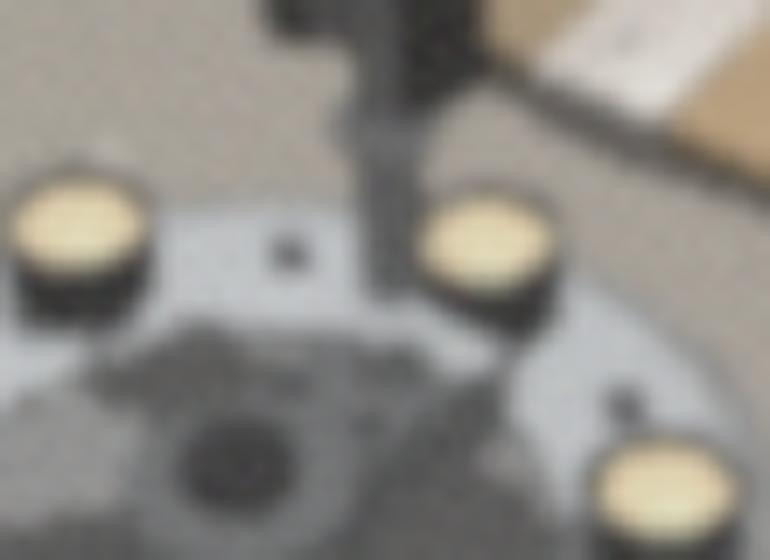

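```bash
python3 -m jog '[[-0.05,0.03,-0.1,0,0,0],[0,0,-0.2,0,0,0],[0,0,-0.2,0,0,0],[0,0,-0.07,0,0,0],[0,0,0,0,0,0],[0,0,0,0,0,0],[0,0,0,0,0,0],[0,0,0,0,0,0]]'; python3 look.py s8
```

```text
time_s: 10.1
position: [538.5, -54.0, 99.2]
tool_rot: [0.999, 0.05, 0.0, -0.0]
ft_force: [1.3, 0.1, -1.0]
opening: 0.261
[538.47 -53.96  99.16] [ 1.3  0.1 -1. ]
182 [160 158 149 126 107  92  90  85  76  79  97 124 141 144 147 146]
184 [168 164 152 136 119 111 104 105 103 101 106 126 147 157 160 158]
186 [166 169 180 181 148 114  98  92  92 107 149 185 196 202 204 205]
188 [124 132 170 182 160 116  96  90  93 112 151 178 194 201 204 205]
189 [158 164 178 185 158 118  94  91  89  88 113 135 157 174 178 176]
190 [189 191 193 189 157 120  96  89  88  84  81  89 102 123 124 126]
191 [194 193 194 188 160 120  97  91  92 100 100  93  76  76  76  74]
192 [187 186 185 180 156 121  94  91  97 117 138 133 115  89  72  63]
193 [159 158 156 153 133 108  94  92  95 120 159 167 154 135 111  86]
[257.57369268 194.27336496]
```

View pics/s8.png

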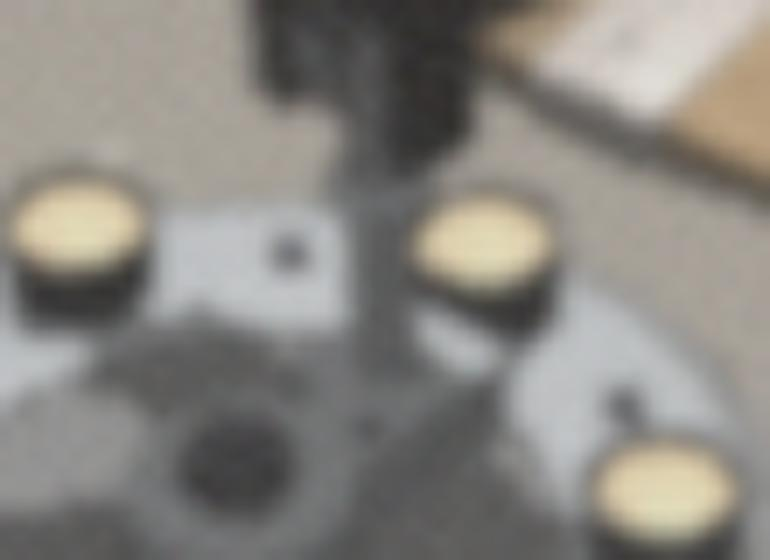

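Run:
```python
from h import *
for i in range(4):
    st=manip.get_state();print(st['time_s'],np.round(st['position'],2),np.round(st['ft_force'],1),np.round(st['qvel'],3))
    eyes.camera('scene')
```

```text
10.15 [538.49 -53.95  99.14] [-0.2  0.4 -2.6] [ 0.001  0.003 -0.     0.002 -0.     0.001 -0.001]
10.2 [538.47 -53.92  99.13] [-0.4 -0.  -1.3] [-0.002  0.    -0.002  0.     0.002 -0.     0.   ]
10.25 [538.45 -53.95  99.13] [-0.   0.4 -1.5] [ 0.001  0.001 -0.     0.001 -0.001 -0.001  0.001]
10.3 [538.43 -53.93  99.11] [ 0.1  1.1 -2.8] [-0.     0.003 -0.001  0.001 -0.001 -0.001  0.001]
```

```bash
python3 -m jog '[[0.08,-0.045,0,0,0,0],[0,0,-0.04,0,0,0],[0,0,-0.04,0,0,0],[0,0,-0.02,0,0,0],[0,0,-0.02,0,0,0],[0,0,-0.02,0,0,0],[0,0,0,0,0,0],[0,0,0,0,0,0]]'; python3 look.py s9
```

```text
time_s: 11.15
position: [540.4, -55.1, 95.5]
tool_rot: [0.999, 0.05, -0.0, -0.0]
ft_force: [0.2, -0.3, -0.9]
opening: 0.259
[540.4  -55.09  95.53] [ 0.2 -0.3 -0.9]
182 [161 160 157 154 139 109  93  84  77  61  58  66  85 100 121 139]
184 [166 163 160 144 126 111 103 100  99  99 104 117 139 155 160 159]
186 [165 173 181 182 167 133 110 101  99 109 139 178 196 202 204 202]
188 [122 134 171 191 186 154 114  96  92  99 135 170 191 201 205 204]
189 [159 163 181 190 186 158 118  97  92  95 106 132 158 173 180 178]
190 [190 189 194 195 185 158 119  96  92  83  82  85 105 123 126 123]
191 [195 194 195 193 184 157 117  96  91  86  80  79  76  74  77  78]
192 [186 189 185 187 178 145 110  94  94  91 105 117 103  89  70  61]
193 [157 158 157 158 151 129 102  94  91  95 120 148 151 136 110  88]
[258.52612937 195.35969889]
```

View pics/s9.png

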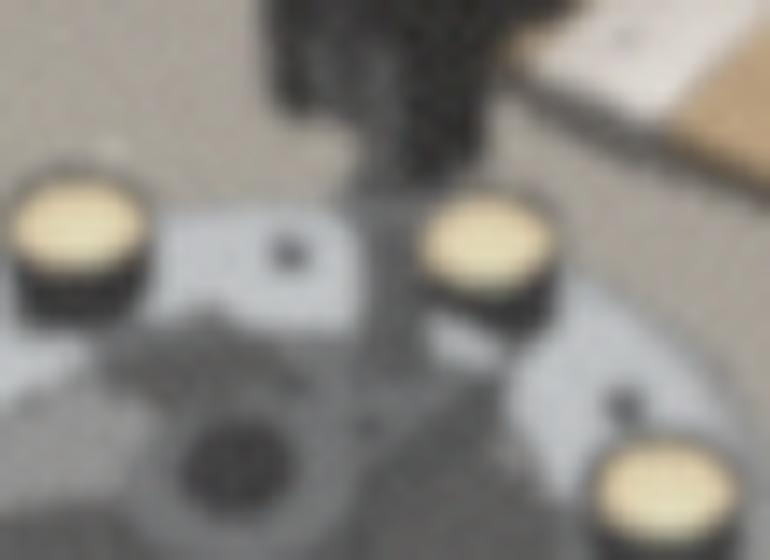

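```bash
python3 -m jog '[[0,0,-0.02,0,0,0],[0,0,-0.02,0,0,0],[0,0,-0.02,0,0,0],[0,0,-0.02,0,0,0],[0,0,0,0,0,0],[0,0,0,0,0,0],[0,0,0,0,0,0],[0,0,0,0,0,0]]'; python3 -c "
from plant import manip
s=manip.get_state();print(s['position'],s['ft_force'],s['ft_torque'])"
```

```text
time_s: 12.0
position: [540.4, -55.1, 93.5]
tool_rot: [0.999, 0.05, 0.0, 0.0]
ft_force: [-0.3, -0.2, -1.5]
opening: 0.256
[540.40650653 -55.12203875  93.54888088] [-0.3239353  -0.1899299  -1.50486963] [ 0.01406914 -0.00801298 -0.03141356]
```

```bash
python3 -m jog '[[0,0,-0.03,0,0,0],[0,0,-0.03,0,0,0],[0,0,-0.03,0,0,0],[0,0,-0.03,0,0,0],[0,0,0,0,0,0],[0,0,0,0,0,0],[0,0,0,0,0,0],[0,0,0,0,0,0]]'; python3 look.py s10; python3 -c "
from plant import manip
s=manip.get_state();print(s['position'],s['ft_force'],s['ft_torque'])"
```

```text
time_s: 12.8
position: [540.4, -55.1, 90.6]
tool_rot: [0.999, 0.05, 0.0, -0.0]
ft_force: [0.1, -0.0, -2.5]
opening: 0.259
[540.4  -55.1   90.55] [ 0.1 -0.  -2.5]
182 [158 158 160 157 148 120  93  81  73  53  50  50  53  58  82 121]
184 [165 165 161 154 134 108  90  84  77  67  65  79 112 144 154 158]
186 [165 170 179 167 139 112 103 102  99 100 113 148 182 199 203 202]
188 [123 133 170 186 170 145 114 101 103 102 127 167 191 202 203 204]
189 [159 162 181 193 184 155 115  98  93  93 107 133 157 173 180 179]
190 [189 188 195 194 189 157 117  98  91  88  83  90 105 121 127 123]
191 [197 196 195 193 185 153 116  96  92  85  85  79  77  77  78  76]
192 [187 186 185 185 171 138 106  91  94  92 106 114 107  87  73  61]
193 [155 156 154 152 141 119  98  94  94  95 120 144 148 135 112  85]
[258.60236837 196.87293592]
[540.41910948 -55.07049922  90.56566516] [ 0.10141263 -0.41607192 -1.3376393 ] [-0.00780903 -0.00729567  0.00161342]
```

View pics/s10.png

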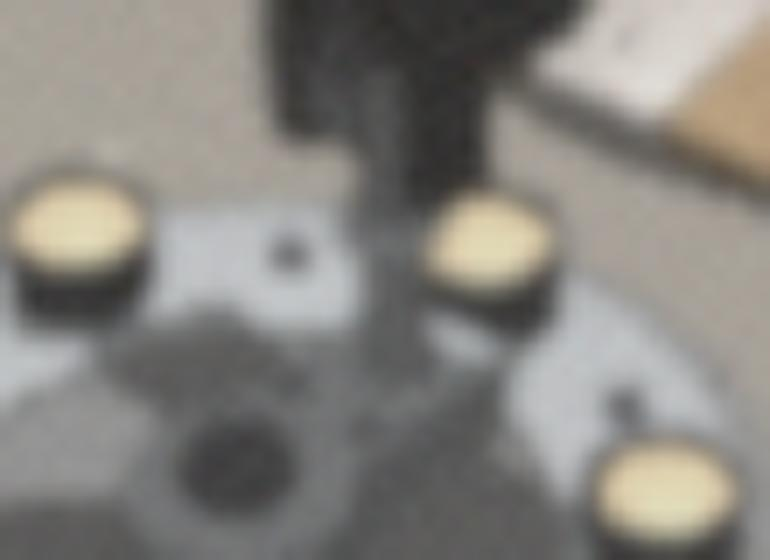

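```bash
python3 -m jog '[[0,0,-0.06,0,0,0],[0,0,-0.06,0,0,0],[0,0,-0.06,0,0,0],[0,0,-0.06,0,0,0],[0,0,-0.06,0,0,0],[0,0,-0.06,0,0,0],[0,0,-0.06,0,0,0],[0,0,-0.06,0,0,0]]'; python3 look.py s11; python3 -c "
from plant import manip
s=manip.get_state();print(s['position'],s['ft_force'],s['ft_torque'])"
```

```text
time_s: 13.65
position: [540.4, -55.1, 78.4]
tool_rot: [0.999, 0.05, -0.0, -0.0]
ft_force: [0.3, 0.2, -1.3]
opening: 0.258
[540.4  -55.08  78.39] [ 0.3  0.2 -1.3]
182 [ 88  63  70  74  76  75  80  83  74  57  55  52  50  52  79 122]
184 [151 138 133 130 119  98  87  83  73  58  50  49  50  54  84 127]
186 [166 170 184 188 179 144 106  88  75  61  49  51  54  69 112 169]
188 [122 134 169 184 161 123  94  85  83  71  65  76 109 153 186 201]
189 [158 163 178 177 150 117  96  93  90  88  84  90 117 154 176 176]
190 [190 190 190 180 152 123 109 101 104 100  98  87  96 117 126 125]
191 [192 196 194 187 162 130 110 108 108 102  99  91  80  74  80  74]
192 [176 184 185 180 161 126 104 101  99 100 104 113 107  89  71  64]
193 [141 152 155 153 140 115  96  92  92  93 112 140 143 127 105  89]
[258.77036985 200.51736814]
[540.33812959 -55.04221452  78.22350758] [ 0.28370646 -0.39852429 -0.93132168] [ 0.01736072 -0.004222    0.00246241]
```

View pics/s11.png

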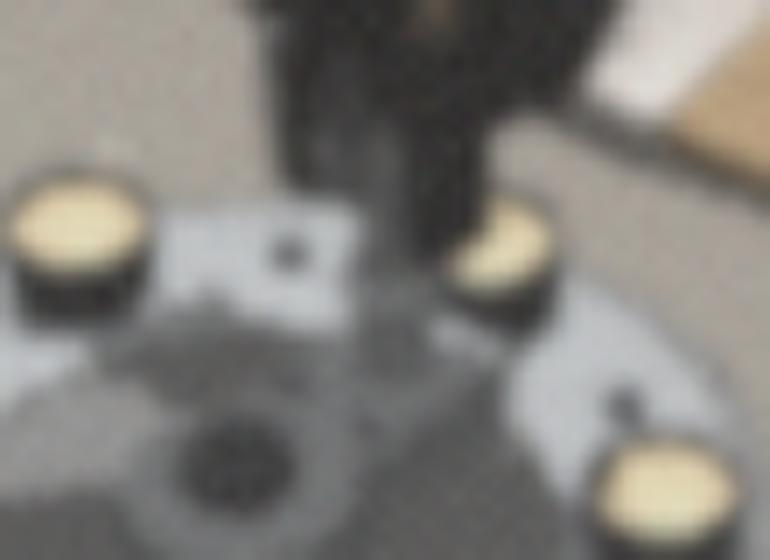

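```bash
cat > arc.py <<'E'
from h import *
import sys
ax,ay,a1=map(float,sys.argv[1:4]); n=int(sys.argv[4]); r=float(sys.argv[5]) if len(sys.argv)>5 else 41
p=manip.get_state()['position']
a0=np.degrees(np.arctan2(p[1]-ay,p[0]-ax));print('now',a0,np.hypot(p[0]-ax,p[1]-ay))
pr=p[:2]
for a in np.linspace(a0,a1,n+1)[1:]:
    q=np.array([ax+r*np.cos(np.radians(a)),ay+r*np.sin(np.radians(a))]);print(round(a,1),np.round((q-pr)/25,3));pr=np.round((q-pr)/25,3)*25+pr
E
python3 arc.py 501.4 -68.7 -2 7
```

```text
now 19.328629428863547 41.263943581764025
16.3 [ 0.017 -0.087]
13.2 [ 0.022 -0.084]
10.2 [ 0.018 -0.085]
7.1 [ 0.013 -0.086]
4.1 [ 0.008 -0.087]
1.0 [ 0.004 -0.087]
-2.0 [-0.001 -0.088]
```

```bash
python3 -m jog '[[0.02,-0.087,0,0,0,0],[0.022,-0.085,0,0,0,0],[0.018,-0.085,0,0,0,0],[0.013,-0.086,0,0,0,0],[0.008,-0.087,0,0,0,0],[0.004,-0.087,0,0,0,0],[-0.001,-0.087,0,0,0,0],[0,0,0,0,0,0]]'; python3 -c "
from plant import manip
s=manip.get_state();print(s['position'],s['ft_force'],s['ft_torque'])"
```

```text
time_s: 14.5
position: [542.5, -70.9, 78.6]
tool_rot: [0.999, 0.05, 0.0, 0.0]
ft_force: [-0.7, 1.8, -1.8]
opening: 0.263
[542.52964807 -70.8599327   78.62182127] [-0.74303313  1.84949296 -1.77369331] [0.22931959 0.17243401 0.03206852]
```

```bash
python3 arc.py 501.4 -68.7 -30 7
```

```text
now -3.0061392613775464 41.18632369379499
-6.9 [-0.017 -0.11 ]
-10.7 [-0.017 -0.109]
-14.6 [-0.024 -0.107]
-18.4 [-0.031 -0.106]
-22.3 [-0.039 -0.104]
-26.1 [-0.045 -0.1  ]
-30.0 [-0.052 -0.098]
```

```bash
python3 -m jog '[[-0.015,-0.11,0,0,0,0],[-0.017,-0.109,0,0,0,0],[-0.024,-0.107,0,0,0,0],[-0.031,-0.106,0,0,0,0],[-0.039,-0.104,0,0,0,0],[-0.045,-0.1,0,0,0,0],[-0.052,-0.098,0,0,0,0],[0,0,0,0,0,0]]'; python3 -c "
from plant import manip
s=manip.get_state();print(s['position'],s['ft_force'],s['ft_torque'])";python3 arc.py 501.4 -68.7 -58 7
```

```text
time_s: 15.3
position: [536.7, -89.3, 78.6]
tool_rot: [0.999, 0.05, 0.0, 0.0]
ft_force: [0.4, 1.2, -1.2]
opening: 0.256
[536.72294366 -89.34312267  78.60397054] [ 0.37602192  1.19123611 -1.20600537] [ 0.29754651  0.14393825 -0.02561337]
now -30.30249199109571 40.91269806148997
-34.3 [-0.057 -0.097]
-38.2 [-0.067 -0.092]
-42.2 [-0.073 -0.086]
-46.1 [-0.079 -0.082]
-50.1 [-0.085 -0.075]
-54.0 [-0.089 -0.07 ]
-58.0 [-0.094 -0.063]
```

```bash
python3 -m jog '[[-0.057,-0.097,0,0,0,0],[-0.067,-0.092,0,0,0,0],[-0.073,-0.086,0,0,0,0],[-0.079,-0.082,0,0,0,0],[-0.085,-0.075,0,0,0,0],[-0.089,-0.07,0,0,0,0],[-0.094,-0.063,0,0,0,0],[0,0,0,0,0,0]]'; python3 -c "
from plant import manip
s=manip.get_state();print(s['position'],s['ft_force'],s['ft_torque'])";python3 arc.py 501.4 -68.7 -74.5 7
python3 - <<'E'
from h import *
snap('top','top12'); s=snap('scene','scene12')
cv2.imwrite('pics/s12.png',cv2.resize(s['frame'][160:260,180:310],None,fx=6,fy=6,interpolation=2))
c=load('top');cv2.imwrite('pics/t12.png',cv2.resize(c['frame'][175:285,180:290],None,fx=5.4,fy=5.4,interpolation=2))
E
```

```text
time_s: 16.1
position: [523.0, -103.2, 78.6]
tool_rot: [0.999, 0.05, -0.0, 0.0]
ft_force: [0.2, 1.7, -1.3]
opening: 0.251
[ 522.97526823 -103.24918491   78.61324679] [ 0.2021288   1.66846112 -1.28838374] [0.54733401 0.06059392 0.00534148]
now -58.016054629523104 40.73252235093589
-60.4 [-0.052 -0.044]
-62.7 [-0.059 -0.032]
-65.1 [-0.061 -0.029]
-67.4 [-0.062 -0.027]
-69.8 [-0.062 -0.025]
-72.1 [-0.064 -0.022]
-74.5 [-0.065 -0.019]
```

View pics/s12.png

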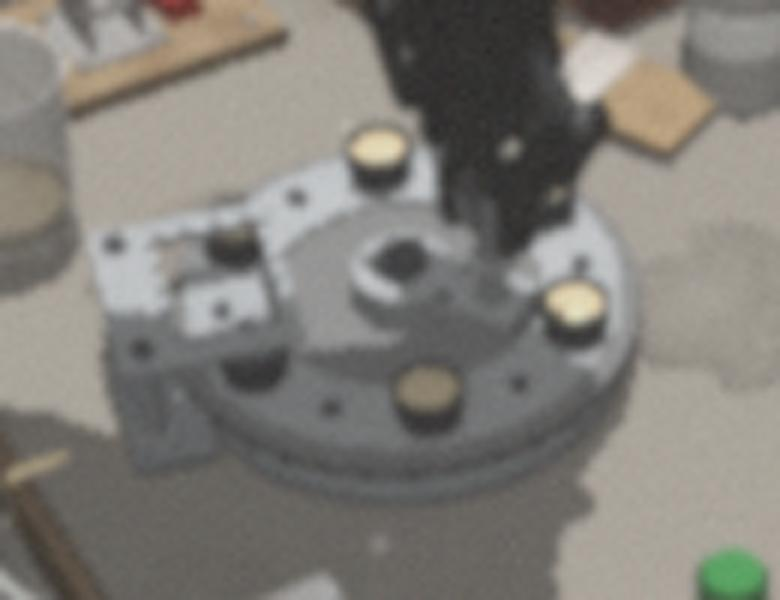

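View pics/t12.png

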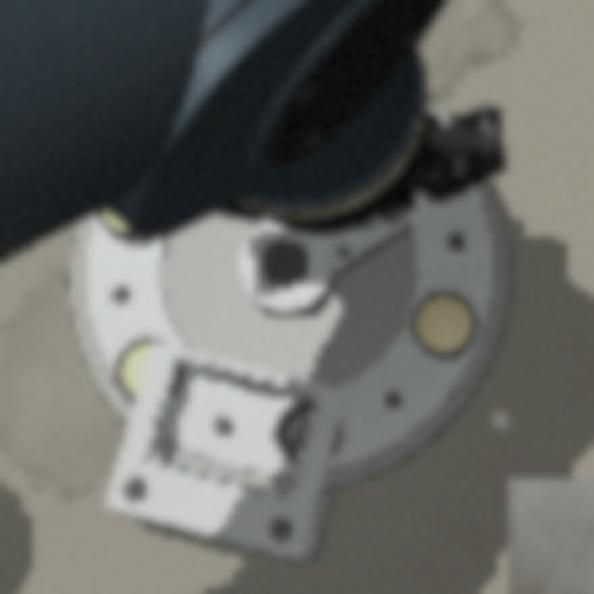

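```bash
python3 -m jog '[[-0.052,-0.042,0,0,0,0],[-0.059,-0.032,0,0,0,0],[-0.061,-0.029,0,0,0,0],[-0.062,-0.027,0,0,0,0],[-0.062,-0.025,-0.02,0,0,0],[-0.012,-0.005,-0.04,0,0,0],[0,0,-0.05,0,0,0],[0,0,-0.05,0,0,0]]'; python3 -c "
from plant import manip
s=manip.get_state();print(s['position'],s['ft_force'],s['ft_torque'])";python3 arc.py 501.4 -68.7 -74.5 4
```

```text
time_s: 17.0
position: [515.6, -106.9, 74.4]
tool_rot: [0.999, 0.05, 0.0, 0.0]
ft_force: [0.9, 1.6, 0.0]
opening: 0.26
[ 515.64663621 -106.90572494   74.44246634] [0.85294966 1.57156192 0.03463013] [ 0.63437322 -0.16498991  0.05335402]
now -69.54988138804899 40.775532629740646
-70.8 [-0.03 -0.02]
-72.0 [-0.034 -0.012]
-73.3 [-0.034 -0.01 ]
-74.5 [-0.034 -0.01 ]
```

```bash
python3 -m jog '[[0,0,-0.04,0,0,0],[0,0,-0.03,0,0,0],[0,0,-0.03,0,0,0],[0,0,-0.02,0,0,0],[0,0,-0.02,0,0,0],[0,0,0,0,0,0],[0,0,0,0,0,0],[0,0,0,0,0,0]]'; python3 -c "
from plant import manip
s=manip.get_state();print(s['position'],s['ft_force'],s['ft_torque'])"
```

```text
time_s: 17.8
position: [515.6, -106.7, 71.0]
tool_rot: [0.999, 0.05, -0.0, 0.0]
ft_force: [0.7, 0.8, -2.6]
opening: 0.256
[ 515.56132788 -106.72394848   70.99287932] [ 0.67378962  0.83261391 -2.58770711] [ 0.27101176 -0.17800131  0.07730078]
```

```bash
python3 -m jog '[[0,0,-0.02,0,0,0],[0,0,-0.02,0,0,0],[0,0,-0.02,0,0,0],[0,0,0,0,0,0],[0,0,0,0,0,0],[0,0,0,0,0,0],[0,0,0,0,0,0],[0,0,0,0,0,0]]'; python3 -c "
from plant import manip
s=manip.get_state();print(s['position'],s['ft_force'],s['ft_torque'])"
```

```text
time_s: 18.6
position: [515.7, -106.7, 69.6]
tool_rot: [0.999, 0.05, 0.0, 0.0]
ft_force: [-0.6, 0.7, 3.7]
opening: 0.262
[ 515.71370203 -106.72227508   69.61628981] [-0.58119251  0.65099013  3.73166301] [ 0.33979345 -0.07985714 -0.0289543 ]
```

```bash
cat > st.py <<'E'
from plant import manip
import numpy as np
s=manip.get_state();p=s['position'];print(np.round(p,2),np.round(s['ft_force'],2),np.round(s['ft_torque'],2),'ang',np.round(np.degrees(np.arctan2(p[1]+68.7,p[0]-501.4)),2),np.round(np.hypot(p[1]+68.7,p[0]-501.4),2))
E
python3 -m jog '[[-0.019,-0.007,0,0,0,0],[-0.019,-0.007,0,0,0,0],[-0.019,-0.007,0,0,0,0],[-0.019,-0.007,0,0,0,0],[0,0,0,0,0,0],[0,0,0,0,0,0],[0,0,0,0,0,0],[0,0,0,0,0,0]]'; python3 st.py
```

```text
time_s: 19.4
position: [513.9, -107.2, 69.6]
tool_rot: [0.999, 0.051, 0.0, -0.0]
ft_force: [2.1, 3.5, 2.7]
opening: 0.259
[ 513.87 -107.19   69.56] [2.09 3.55 2.69] [ 0.93 -0.7  -0.02] ang -72.05 40.46
```

```bash
python3 -m jog '[[-0.019,0.004,0,0,0,0],[-0.019,0.002,0,0,0,0],[0,0,0,0,0,0],[0,0,0,0,0,0],[0,0,0,0,0,0],[0,0,0,0,0,0],[0,0,0,0,0,0],[0,0,0,0,0,0]]'; python3 st.py
```

```text
time_s: 20.2
position: [512.7, -107.4, 69.5]
tool_rot: [0.999, 0.05, -0.0, 0.0]
ft_force: [2.5, 2.3, 2.0]
opening: 0.255
[ 512.74 -107.36   69.52] [2.5  2.27 2.  ] [ 0.33 -0.58  0.02] ang -73.66 40.29
```

```bash
python3 -m jog '[[-0.019,0,-0.01,0,0,0],[-0.012,0,0,0,0,0],[0,0,0,0,0,0],[0,0,0,0,0,0],[0,0,0,0,0,0],[0,0,0,0,0,0],[0,0,0,0,0,0],[0,0,0,0,0,0]]'; python3 st.py
```

```text
time_s: 21.0
position: [512.1, -107.3, 69.3]
tool_rot: [0.999, 0.05, 0.0, 0.0]
ft_force: [3.5, 1.3, 4.0]
opening: 0.255
[ 512.11 -107.34   69.34] [3.51 1.31 4.  ] [ 0.12 -0.92  0.03] ang -74.51 40.1
```

```bash
python3 -m jog '[[-0.019,-0.004,0,0,0,0],[-0.019,-0.004,0,0,0,0],[0,0,0,0,0,0],[0,0,0,0,0,0],[0,0,0,0,0,0],[0,0,0,0,0,0],[0,0,0,0,0,0],[0,0,0,0,0,0]]'; python3 st.py
```

```text
time_s: 21.8
position: [510.6, -107.3, 69.1]
tool_rot: [0.999, 0.05, -0.0, -0.0]
ft_force: [0.8, -0.5, -2.7]
opening: 0.259
[ 510.62 -107.34   69.09] [ 0.83 -0.5  -2.74] [-0.13 -0.14 -0.05] ang -76.57 39.72
```

```bash
python3 -m jog '[[0,0,-0.02,0,0,0],[0,0,-0.02,0,0,0],[0,0,-0.02,0,0,0],[0,0,0,0,0,0],[0,0,0,0,0,0],[0,0,0,0,0,0],[0,0,0,0,0,0],[0,0,0,0,0,0]]'; python3 st.py
```

```text
time_s: 22.6
position: [511.0, -107.4, 67.8]
tool_rot: [0.999, 0.05, -0.0, -0.0]
ft_force: [0.3, 0.2, -2.0]
opening: 0.259
[ 511.04 -107.37   67.78] [ 0.32  0.16 -2.03] [-0.05  0.    0.04] ang -76.0 39.85
```

```bash
python3 -m jog '[[0,0,-0.04,0,0,0],[0,0,-0.04,0,0,0],[0,0,-0.04,0,0,0],[0,0,-0.04,0,0,0],[0,0,-0.04,0,0,0],[0,0,0,0,0,0],[0,0,0,0,0,0],[0,0,0,0,0,0]]'; python3 st.py
```

```text
time_s: 23.4
position: [511.1, -107.4, 62.8]
tool_rot: [0.999, 0.05, 0.0, -0.0]
ft_force: [0.5, -0.6, -2.0]
opening: 0.257
[ 511.08 -107.4    62.81] [ 0.53 -0.56 -2.05] [ 0.03 -0.   -0.01] ang -75.96 39.89
```

```bash
python3 -m jog '[[0,0,-0.03,0,0,0],[0,0,-0.03,0,0,0],[0,0,-0.02,0,0,0],[0,0,-0.02,0,0,0],[0,0,0,0,0,0],[0,0,0,0,0,0],[0,0,0,0,0,0],[0,0,0,0,0,0]]'; python3 st.py
```

```text
time_s: 24.2
position: [511.2, -107.5, 60.7]
tool_rot: [0.999, 0.05, 0.0, -0.0]
ft_force: [-0.4, 0.1, 6.3]
opening: 0.261
[ 511.19 -107.47   60.74] [-0.4   0.15  6.3 ] [0.21 0.31 0.01] ang -75.83 39.99
```

```bash
python3 -m jog '[[0,0,0,0,0,0],[0,0,0,0,0,0],[0,0,0,0,0,0],[0,0,0,0,0,0],[0,0,0,0,0,0],[0,0,0,0,0,0],[0,0,0,0,0,0],[0,0,0,0,0,0]]' 0.5; python3 st.py; python3 -m jog '[[0,0,0.1,0,0,0],[0,0,0.2,0,0,0],[0,0,0.4,0,0,0],[0,0,0.7,0,0,0],[0,0,0.9,0,0,0],[0,0,1,0,0,0],[0,0,1,0,0,0],[0,0,0.5,0,0,0]]'; python3 st.py
python3 - <<'E'
from h import *
snap('top','top13'); s=snap('scene','scene13')
cv2.imwrite('pics/s13.png',cv2.resize(s['frame'][160:260,180:310],None,fx=6,fy=6,interpolation=2))
c=load('top');cv2.imwrite('pics/t13.png',cv2.resize(c['frame'][175:285,180:290],None,fx=5.4,fy=5.4,interpolation=2))
E
```

```text
time_s: 25.0
position: [511.1, -107.4, 60.3]
tool_rot: [0.999, 0.05, 0.0, -0.0]
ft_force: [0.2, 0.5, 0.2]
opening: 0.5
[ 511.06 -107.43   60.29] [0.18 0.47 0.22] [-0.    0.03  0.02] ang -75.99 39.92
time_s: 25.8
position: [511.6, -107.9, 182.8]
tool_rot: [0.999, 0.05, 0.001, 0.0]
ft_force: [0.2, -0.3, 0.3]
opening: 0.498
[ 511.65 -107.88  182.81] [ 0.23 -0.28  0.35] [-0.03 -0.05  0.01] ang -75.34 40.5
```

View pics/s13.png

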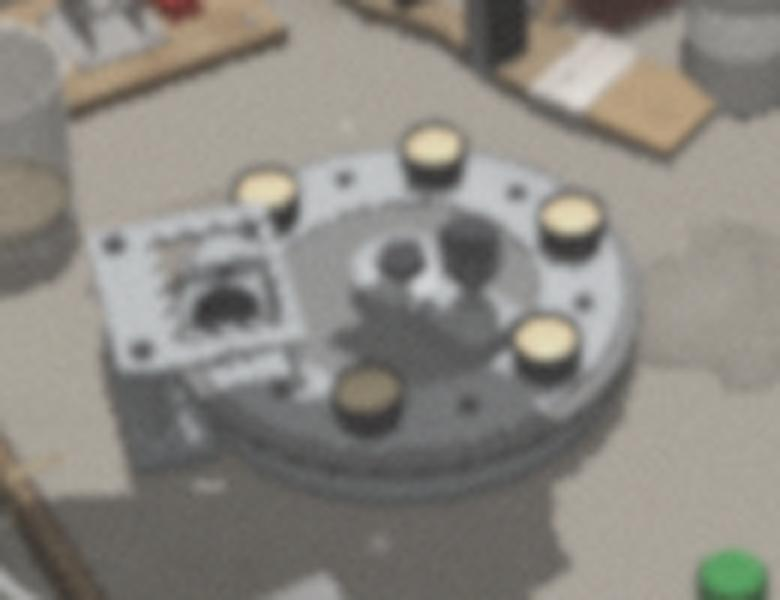

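View pics/t13.png

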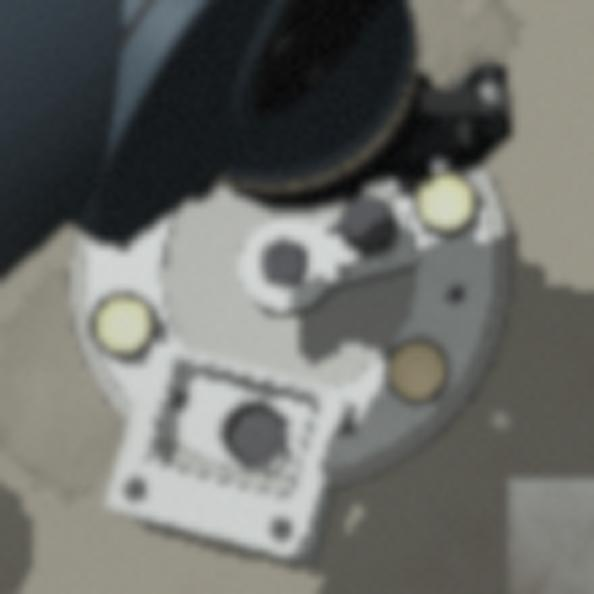

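Run:
```python
from h import *
c=load('top');u,v=180+368/5.4,175+222/5.4
print(zpt(c,u,v),ray(c,u,v,89))
s=load('scene');print(zpt(s,180+470/6,160+228/6))
print('cup',ray(c,180+255.5/5.4-.5,175+432.5/5.4-.5,50))
a=cv2.imread('pics/scene0.png').astype(int);b=s['frame'].astype(int)
d=(abs(a-b).max(2)>50)[240:400,230:470]; print(d.sum())
```

```text
[ 511.53106941 -108.47736316   88.50670253] [ 511.43885891 -108.52559926   89.        ]
[ 511.98887629 -106.59412735   88.70782192]
cup [429.351323   -56.94463767  50.        ]
1019
```

View pics/scene13.png

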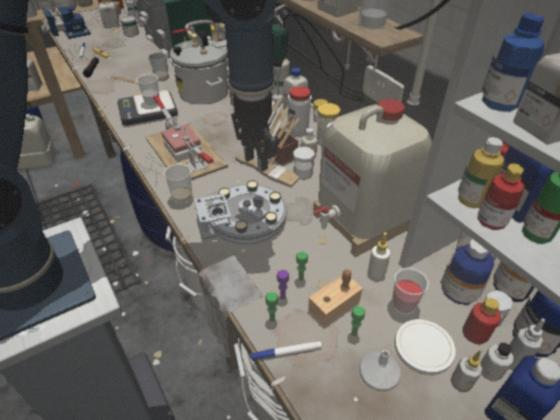

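Both views put the knob top at z ≈ 88.6 mm; with the flange on the arm it should be 89. The empty cup is in the window and the bystanders have not moved, so I'm handing in.

```bash
python3 -c "
from plant import manip
print(manip.close_job())"
```

```text
the job is handed in; nothing more can be done
None
```

The wheel is locked with the empty cup showing in the window. The index pin is pressed home in its slot, and I handed the job in at about 26 s.

**What I did:** I took the dark steel pin from the block and lowered it into the bore, with no contact force showing in the readings. I turned the wheel about 95° clockwise with the pin held clear of the ring. Then I felt along the ring with about 3–6 N until the pin dropped into the slot, and pressed it home with about 8 N. The highest sideways force I read was about 4 N. I then let go and backed off upwards.

**Last checks:**
- **Flange down:** it touched at tool height 60.7 mm (60.6 expected). The knob top reads 88.5–88.7 mm in the two views (89 expected).
- **Cup in the window:** the empty cup's whole mouth shows, about 7 mm to one side of centre. That is close to the 6 mm allowed for in the task, since the tray sits about 6° off by my measurement.
- **Bystanders:** they look unmoved in the scene view. I checked this only by eye; a crude before/after image comparison also showed changed pixels around the block, which I put down to the missing pin and changed shadows.
- **Not tested:** I did not push on the wheel after letting go to prove the lock.

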